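# Close up the paint chest and the pastel box

## Robot

A 6-joint arm with a two-finger parallel gripper is mounted at the origin on the work surface. World frame = base frame: x ahead of the robot, y to its left, z up, the work surface at z = 0. Lengths are in mm, angles in rad, forces in N, time in s.
With the tool pointing down it reaches from about 300 to 950 mm from the base axis. Payload 3.1 kg.
Tool frame: the origin (TCP) lies midway between the tips of the shut fingers; the grasp point (between the pads) lies 19 mm behind it (grip_depth is the distance from the TCP to the grasp point, in mm); z points along the fingers, y is the line along which they close (so a half turn about z gives the same grasp; the last joint's range is limited). The gripper opens to 85 mm and grips with 20 to 120 N. Pads are 22 mm wide; open, the fingers measure 114 mm over their backs; the gripper's body (76 mm by 85 mm) begins 54 mm behind the grasp point. The pads swing forward as they close: fully open they stand 13 mm farther back than shut.
Start: joints at [-0.07, 0.308, 1.634, -0, 1.2, -0.07], TCP at [625.005, -0.028, 198.472] pointing down, gripper open.
Joint ranges: [-3.06, 3.06], [-0.79, 1.96], [0.05, 2.63], [-1.19, 4.34], [0.05, 2.64], [-2.94, 2.94]. Speed limits (rad/s): [2.79, 2.79, 3.14, 3.14, 3.14, 3.14].

## Interface

Orientations are given as a unit quaternion [x, y, z, w].
In Python, from cell import read_state, grab_frame, sign_off, grip_depth gives the robot as it stands.
- The arm moves only by the shell command python3 -m pendant 'ROWS' [FORCE]. ROWS is JSON, a list of rows, each a list of 3 entries, a list of its own where there are three numbers: the shift along the tool's x, y, z in m, then the turn, a rotation vector about the tool's x, y, z in rad, then the finger opening in m, from 0 to 0.0854. A call has exactly 5 rows; each row shifts and turns the commanded pose from where the row before left it, along the tool's axes as they then stand; what a row does not reach is not made up. A row lasts 1/10 s, in which the tool goes at most 50 mm and 8.59 degrees, less where a joint would pass 70% of its speed; a pose out of reach is approached as far as the arm can. A call is refused whole if a number of a shift passes 0.05 or a number of a turn 0.15, either way. A call with a gripper value outside its range is refused whole. The fingers move at their own pace and stop on an object; FORCE is the grip in N (left out, the last holds). Time passes only in rows, so rows that do not move let the fingers close, or fill a call up. It gives the time, the measured TCP pose, the force, the opening and the grip force at its end, in the units of the state.
- read_state(): the state, without advancing time (a new reading comes with each control period).
- grab_frame(name): name is "scene" or "side" or "wrist"; returns a dict with "pixels" (480x640x3 uint8, blue, green, red), "z_map" (480x640 float32, mm along the optical axis (not along the pixel's ray), 0 where there is no reading), "K" (3x3 intrinsics, pixels), "rvec" (rotation vector, rad) and "tvec" (3), from world to camera coordinates, as OpenCV has them. Camera axes: x right, y down, z forward; pixel columns grow to the right and rows downward; lengths in mm; the calibration is good to about 2 mm. A picture is of the moment at which its call begins.
- sign_off(): hands the job in; it is judged then, once.
The state is a dict: "t": time; "q": joint angles; "joint_velocities": joint speeds; "effort": joint torques, N m; "ee_pos": TCP position; "ee_rot": TCP orientation; "force": force on the tool from outside, world axes, zero at the start; "ft_torque": the same for the moment, N m; "width": finger opening in mm; "grip_force": force on a finger pad.
Only numpy, scipy, OpenCV 4.12 (cv2) and the standard library are available. Lean on these libraries where they do the work, as an engineer would, in place of code of your own. Each camera call takes 0.05 s, during which the arm holds its last target. There are 200 camera calls.

## Task

Close up the painting table for the day: push both drawers of the little plywood chest fully home and ease the lid of the pastel box down until it lies flat shut, in whichever order you like. Use only gentle pushes of the fingertips: do not grip or ram anything, do not pull the drawers farther out, do not slam the lid, and leave the jars, tubes and other things standing about where they are.

Things in the scene. Friction and masses are not known exactly. Their poses are not given: they have to be found in the camera images.
- chest: Low plywood drawer chest fixed to the table, 220 mm wide, 80 mm high, with two drawers side by side. It stands either left or right of the middle, its front turned roughly to the robot. Origin on the table under the middle of the width, 30 mm in FRONT of the drawers' shut front faces (the chest fills local x 30 to 202 mm, y -110 to 110 mm); x axis horizontal, from front to back, the way the drawers are pushed shut; y to the left seen from the robot; z up.
- drawer_left (a joint): How far the left drawer (chest's +y side) stands open, m: 0 = fully home, grows as it slides out towards the robot, 0.12 at most; friction about 1.5 N, no spring, a hard stop when home. Its front panel is 100 mm wide and spans heights 11 to 69 mm.
- drawer_right (a joint): The same for the right drawer (chest's -y side).
- drawer_left_knob (a point): Centre of the flat outer face of the left drawer's round knob (22 mm across, standing out 18 mm from the middle of the drawer front, 40 mm above the table); it travels with the drawer, along the chest's x axis.
- drawer_right_knob (a point): The same point on the right drawer's knob.
- pastel_box: Wooden pastel box fixed to the table, 150 mm deep, 220 mm wide, 70 mm high without its lid, with rows of pastels inside. It stands on the other side of the middle from the chest. Origin on the table; the box fills local x -110 to 40 mm, y -110 to 110 mm; x axis horizontal from front to back, y left, z up.
- lid (a joint): Angle of the pastel box's lid, rad: 0 = shut flat on the box, 1.57 = upright, above that leaning away from the robot (stop at 1.85). The hinge runs along the box's y axis; stiff (about 0.3 N m), so the lid stays where it is left and has to be pushed all the way down. The lid is a flat board 150 mm long from hinge to free edge, 220 mm wide, 12 mm thick.
- lid_hinge (a point): Middle of the lid's hinge line, at the far top rim of the box (box local x 40 mm, z 70 mm); the lid's inner face runs from this line.
- lid_edge (a point): Middle of the lid's free edge on its outer face, 150 mm from the hinge line and 12 mm outward of the inner face; its rotation is that of the lid (axes as the box's when shut; z is the outward normal of the outer face, -x runs from hinge to free edge). When shut it is the front edge of the top face, 82 mm above the table.
- brush_jar: Brush jar: glass tumbler 100 mm high, 68 mm across, with brushes standing up to about 195 mm high; loose, stands between the chest and the pastel box. Origin at the centre of its underside. Leave it alone.
- tube_a: Paint tube, 100 mm long, 30 mm wide, 16 mm thick, lying flat in the front middle of the table; loose. Origin at the centre of its underside. Leave it alone.
- tube_b: Second paint tube, same size, lying flat behind the first; loose. Origin at the centre of its underside. Leave it alone.
- ink_bottle: Small amber ink bottle, 44 mm across, 65 mm high, standing loose on the rear half of the chest's top. Origin at the centre of its underside. Leave it alone.
- tape_roll: Roll of tape lying flat, 80 mm across, 24 mm high, at the back middle; loose. Origin at the centre of its underside. Leave it alone.

How it is judged (in metres and radians):
At the end, for the whole second after the job is handed in: Both drawers are within 4 mm of fully home, the lid lies within 0.03 rad (about 4 mm at its free edge) of flat shut, and every bystander is within 25 mm of where it stood (value of joint each of drawer_left, drawer_right below 0.004 m and value of joint lid below 0.03 rad and distance of each of brush_jar, tube_a, tube_b, ink_bottle, tape_roll from where it was at the start of the episode below 0.025 m); the robot touches nothing.
It fails at once if a bystander moved more than 25 mm, lifted or tipped (distance of any of brush_jar, tube_a, tube_b, ink_bottle, tape_roll from where it was at the start of the episode above 0.025 m or angle between any of brush_jar, ink_bottle's own z axis and vertical above 0.5 rad).
It fails at once if lid slammed: swung shut faster than 2.5 rad/s (velocity of joint lid below -2.5 rad/s).
It fails at once if a drawer pulled farther out instead of pushed in (value of joint any of drawer_left, drawer_right above 0.105 m).
It fails at once if chest or its drawers pinched or rammed: more than 60 N from the fingers (contact force between the fingers and chest above 60 N).
It fails at once if pastel box or its lid pinched or rammed: more than 60 N from the fingers (contact force between the fingers and pastel_box above 60 N).
It also fails if it takes over 67 s, if anything falls off the work surface, if the arm or the gripper's body presses on something with over 40 N, if the wrist force passes 120 N, or if a joint passes its speed limit or range.

## Working session

There is one attempt and no reset: what is moved stays moved. The work goes in short steps, Python scripts to look and compute and a shell command to move; the robot and the scene stay as the last step left them, time stands still between calls to the robot, and variables do not carry over. Pictures are saved under pics/ and viewed, at most 10 in all, crops included, and the job is handed in when it is done.

```bash
mkdir -p pics; ls; cat > h.py <<'E'
import numpy as np, cv2
from cell import read_state, grab_frame
def cloud(f):
    z=f["z_map"]; K=f["K"]; v,u=np.mgrid[:480,:640]
    P=np.dstack([(u-K[0,2])/K[0,0]*z,(v-K[1,2])/K[1,1]*z,z])
    R=cv2.Rodrigues(np.array(f["rvec"],float))[0]
    W=(P-np.array(f["tvec"]).ravel())@R
    W[z==0]=np.nan
    return W
E
python3 - <<'E'
from h import *
print(read_state())
for n in("scene","side"):
    f=grab_frame(n); cv2.imwrite(f"pics/{n}0.png",f["pixels"]); np.save(f"{n}0.npy",cloud(f))
    R=cv2.Rodrigues(np.array(f["rvec"],float))[0]; print(n,-R.T@np.array(f["tvec"]).ravel(),R[2])
E
```

```text
pics
{'t': 0.0, 'q': array([-6.97168533e-02,  3.09010104e-01,  1.63517767e+00,  4.60717636e-07,
        1.19971036e+00, -6.97185594e-02]), 'joint_velocities': array([-2.28995891e-04, -3.59047818e-04,  4.75542960e-05,  3.00865306e-04,
        4.20380284e-04,  6.69897002e-04]), 'effort': array([ 1.43707580e-04, -4.15252447e+01, -2.76667070e+01, -1.74997494e-04,
        1.01000658e-02, -1.14578896e-05]), 'ee_pos': array([6.24104715e+02, 2.48320460e-02, 1.97248228e+02]), 'ee_rot': array([ 0.70710577,  0.70710686, -0.00075618, -0.00087005]), 'force': array([ 0.25025402, -0.78159259, -0.03566172]), 'ft_torque': array([0.0202804 , 0.0163525 , 0.03228512]), 'grip_force': 0.0, 'width': 85.61058443354685}
scene [982.35689596 708.41259476 595.17966547] [-0.43525425 -0.7239136  -0.53525959]
side [ 82.02851784 650.76269846 650.93756836] [ 0.48952023 -0.65707675 -0.57325394]
```

View pics/scene0.png

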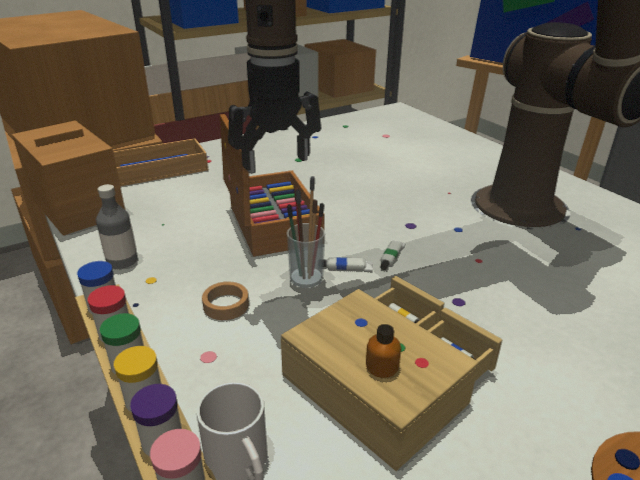

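View pics/side0.png

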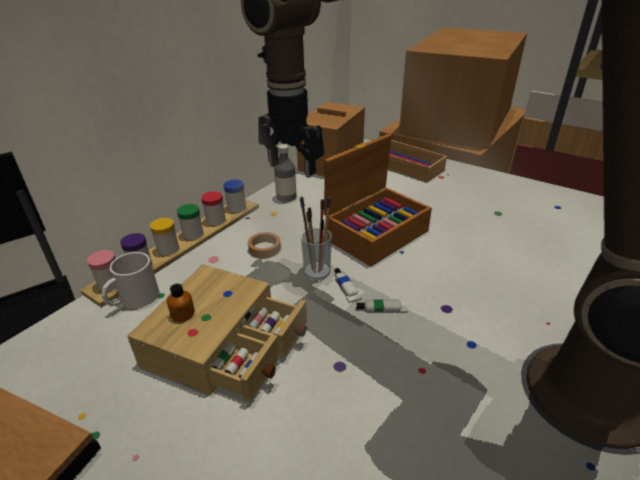

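The scene view shows the chest on the left (+y) with both drawers open and the bottle on top. The pastel box is on the right with its lid about upright. The jar (305,260), tubes and tape are in the middle. In the side view the knobs are at (268,371) on the left drawer and (301,332) on the right. The lid's corners are about (326,165), (389,140).

```bash
python3 - <<'E'
from h import *
np.set_printoptions(precision=1,suppress=True)
S=np.load("side0.npy");C=np.load("scene0.npy")
for nm,W,pts in(("side",S,[(268,371),(301,332),(327,165),(389,141),(389,190),(328,205),(430,208),(372,257),(317,240),(345,284),(380,306),(265,243),(305,205),(328,200)]),("scene",C,[(226,300),(312,180),(321,205),(290,210)])):
    for u,v in pts: print(nm,u,v,W[v,u],np.nanmedian(W[v-2:v+3,u-2:u+3].reshape(-1,3),0))
# chest top
for nm,W in(("side",S),("scene",C)):
    P=W.reshape(-1,3)
    m=(abs(P[:,2]-80)<4)&(P[:,1]>50)&(P[:,1]<500)&(P[:,0]>300)&(P[:,0]<900)
    r=cv2.minAreaRect(P[m][:,:2].astype(np.float32)); print("chest top",nm,m.sum(),P[m][:,2].mean(),r,cv2.boxPoints(r).round())
    m=(abs(P[:,2]-70)<4)&(P[:,1]>-450)&(P[:,1]<-60)&(P[:,0]>400)&(P[:,0]<800)
    r=cv2.minAreaRect(P[m][:,:2].astype(np.float32)); print("box rim",nm,m.sum(),r,cv2.boxPoints(r).round())
    m=(P[:,2]>85)&(P[:,1]>-450)&(P[:,1]<-90)&(P[:,0]>550)&(P[:,0]<850)
    Q=P[m]; 
    for _ in range(5):
        c=Q.mean(0); n=np.linalg.svd(Q-c,full_matrices=False)[2][2]; d=abs((Q-c)@n); Q=Q[d<max(4,2*d.std())]
    print("lid",nm,len(Q),c,n*1000,Q.min(0),Q.max(0))
E
```

```text
side 268 371 [447.  303.4  48.2] [446.6 303.4  48.5]
side 301 332 [457.4 199.6  45. ] [457.5 199.6  44. ]
side 327 165 [ 618.7 -120.2  210.1] [ 620.2 -122.9  208.1]
side 389 141 [ 573.3 -329.1  205.2] [ 575.1 -330.1  203.7]
side 389 190 [ 560.6 -325.    71.7] [ 562.  -327.6   69.2]
side 328 205 [546.2 -18.3 178.6] [548.4 -18.1 178. ]
side 430 208 [ 432.7 -301.3   69.5] [ 436.1 -305.2   67.6]
side 372 257 [477.6 -95.4  25.4] [477.5 -95.4  25.4]
side 317 240 [587.  -32.1  67. ] [586.4 -28.6  70.4]
side 345 284 [482.2  11.9  16.9] [482.4  12.2  16.6]
side 380 306 [387.5  27.1  13.8] [386.9  28.6  15.6]
side 265 243 [743.3 -23.4   2.8] [743.7 -23.9   1.9]
side 305 205 [ 775.2 -233.3    1.2] [ 770.3 -231.     2.5]
side 328 200 [545.1 -16.9 191.4] [546.3 -17.8 189.5]
scene 226 300 [724.3 -19.6  -0. ] [724.1 -19.6  -0.1]
scene 312 180 [548.2 -17.5 190.6] [548.7 -17.5 190.6]
scene 321 205 [546.6   9.7 154.2] [544.4   7.8 152.6]
scene 290 210 [594.1 -14.5 146.4] [595.  -14.  145.8]
chest top side 7144 80.8163299687515 ((720.2384033203125, 248.553466796875), (267.0811767578125, 450.59906005859375), 71.62931060791016) [[464. 193.]
 [892.  51.]
 [976. 304.]
 [549. 446.]]
box rim side 878 ((528.8826293945312, -213.91236877441406), (224.36436462402344, 158.71102905273438), 77.0196533203125) [[ 426. -305.]
 [ 581. -341.]
 [ 631. -122.]
 [ 477.  -87.]]
lid side 319 [ 674.7 -251.3  148.2] [-227.5  -44.4 -972.8] [ 574.3 -448.3  102.7] [ 849.8 -120.3  179.5]
chest top scene 12984 79.52151146633683 ((721.9912719726562, 248.15927124023438), (267.25091552734375, 451.80438232421875), 71.45825958251953) [[465. 193.]
 [894.  50.]
 [979. 303.]
 [550. 447.]]
box rim scene 521 ((639.2415771484375, -249.75836181640625), (237.61611938476562, 407.8708801269531), 72.3768081665039) [[ 409. -301.]
 [ 798. -425.]
 [ 870. -198.]
 [ 481.  -75.]]
lid scene 283 [ 753.9 -287.4  132.2] [215.5 119.7 969.1] [ 584.  -424.7   99.1] [ 850.  -119.7  177.9]
```

```bash
python3 - <<'E'
from h import *
np.set_printoptions(precision=3,suppress=True)
S=np.load("side0.npy");C=np.load("scene0.npy")
# lid inner face from side view
M=np.zeros((480,640),np.uint8); cv2.fillPoly(M,[np.array([(331,172),(385,150),(385,184),(333,203)])],1)
Q=S[M>0]; Q=Q[~np.isnan(Q[:,0])]
for _ in range(6):
    c=Q.mean(0); n=np.linalg.svd(Q-c,full_matrices=False)[2][2]; d=abs((Q-c)@n); Q=Q[d<max(3,2*d.std())]
n*=-np.sign(n[0]); print("lid inner",len(Q),c,n,"yaw",np.degrees(np.arctan2(-n[1],-n[0])),"angle",np.degrees(np.arccos(-n[2]))) 
# full lid extent: points near plane
P=S[130:260,300:450].reshape(-1,3);P=P[abs((P-c)@n)<5]
P=P[(P[:,2]>75)&(P[:,1]<-80)&(P[:,1]>-380)]
print(P[:,2].max(),np.percentile(P[:,2],[98,99.5]),P[P[:,1].argmin()],P[P[:,1].argmax()])
for nm,W,box in(("side",S,(slice(255,395),slice(130,310))),("scene",C,(slice(270,460),slice(270,510)))):
    P=W[box].reshape(-1,3)
    m=(abs(P[:,2]-80)<3); A=P[m][:,:2].astype(np.float32)
    m2=(A[:,0]>440)&(A[:,0]<760)&(A[:,1]>80)&(A[:,1]<420); A=A[m2]
    r=cv2.minAreaRect(A); print("top",nm,len(A),r,cv2.boxPoints(r))
    m=(abs(P[:,2]-67)<4)&(P[:,0]>400)&(P[:,0]<620)&(P[:,1]<400); D=P[m][:,:2]
    yaw=np.radians((-r[2] if 0 else 0))
    b=cv2.boxPoints(r); 
    np.save(nm+"D.npy",D); np.save(nm+"b.npy",b)
E
```

```text
lid inner 1790 [ 598.361 -230.4    139.405] [-0.976  0.212 -0.042] yaw -12.243094775678507 angle 87.59472808841447
224.49380098070282 [221.339 222.966] [ 577.698 -338.21   123.237] [ 620.361 -118.379  195.503]
top side 6478 ((624.246826171875, 280.04052734375), (162.27857971191406, 221.90667724609375), 11.667200088500977) [[522.346 372.293]
 [567.222 154.971]
 [726.147 187.788]
 [681.272 405.11 ]]
top scene 11998 ((623.8580322265625, 280.3909912109375), (161.79335021972656, 221.1823272705078), 11.649537086486816) [[522.297 372.369]
 [566.959 155.743]
 [725.419 188.413]
 [680.757 405.039]]
```

```bash
python3 - <<'E'
import cv2,numpy as np
a=cv2.imread("pics/side0.png")
x=cv2.resize(a[255:405,130:330],(800,600),interpolation=cv2.INTER_CUBIC); cv2.imwrite("pics/chest.png",x)
E
```

```text
(no output)
```

View pics/chest.png

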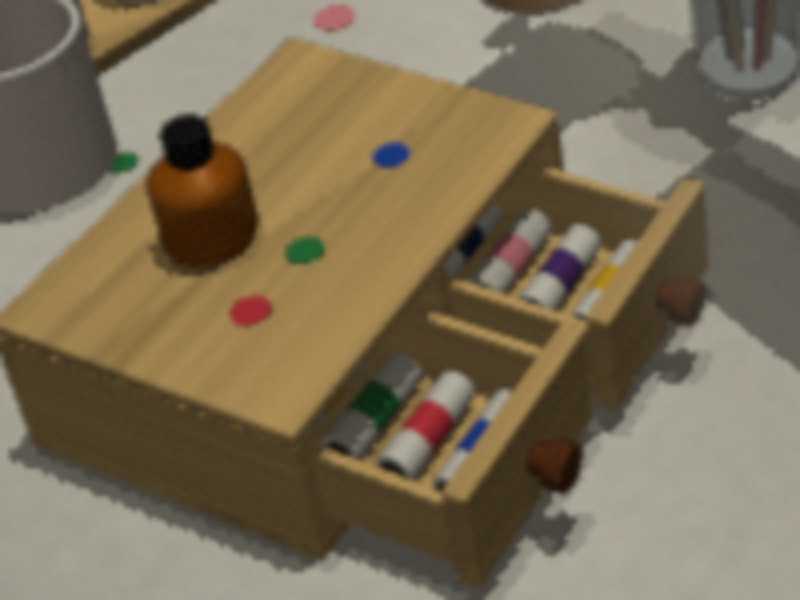

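The crop confirms two open drawers with dark round knobs at crop (555,463) and (682,300). The chest has yaw 0.2035 and its origin is about (505.5, 255.7). The left knob face is at local x ≈ -48 and the right at about -58. I'll close the fingers, rise, and go in front of the left drawer.

```bash

python3 -m pendant '[[[0,0,-0.05],[0,0,0],0],[[0.02,0,-0.025],[0,0,0],0],[[0.038,-0.032,0],[0,0,0],0],[[0.038,-0.032,0],[0,0,0],0],[[0.038,-0.032,0],[0,0,0],0]]' 20
python3 -m pendant '[[[0.038,-0.032,0],[0,0,0],0],[[0.038,-0.032,0],[0,0,0],0],[[0.038,-0.032,0],[0,0,0],0],[[0.038,-0.032,0],[0,0,0],0],[[0,0,0],[0,0,-0.1],0]]'
python3 -m pendant '[[[0,0,0],[0,0,-0.103],0],[[0,0,0.05],[0,0,0],0],[[0,0,0.05],[0,0,0],0],[[0,0,0],[0,0,0],0],[[0,0,0],[0,0,0],0]]'
```

```text
t: 0.6
ee_pos: [527.7, 134.9, 273.1]
ee_rot: [0.708, 0.707, -0.0, -0.0]
force: [-0.2, 1.2, 0.2]
width: 12.4
grip_force: 0.0
t: 1.1
ee_pos: [396.5, 289.8, 273.0]
ee_rot: [0.668, 0.745, -0.0, -0.002]
force: [0.5, -0.8, -0.3]
width: -0.3
grip_force: 0.0
t: 1.6
ee_pos: [400.2, 285.5, 173.0]
ee_rot: [0.632, 0.775, -0.001, -0.001]
force: [-0.1, 0.3, 0.7]
width: 0.2
grip_force: 0.0
```

```bash

python3 -m pendant '[[[0,0,0.05],[0,0,0],0],[[0,0,0.05],[0,0,0],0],[[0,0,0.038],[0,0,0],0],[[0,0,0],[0,0,0],0],[[0,0.01,0],[0,0,0],0]]'
python3 - <<'E'
from h import *
f=grab_frame("side");W=cloud(f)
cv2.imwrite("pics/s1.png",cv2.resize(f["pixels"][235:405,150:380],(800,591),interpolation=cv2.INTER_CUBIC))
E
```

```text
t: 2.1
ee_pos: [411.9, 288.7, 37.4]
ee_rot: [0.632, 0.775, 0.001, 0.0]
force: [0.0, 0.2, 0.7]
width: 0.0
grip_force: 0.0
```

View pics/s1.png

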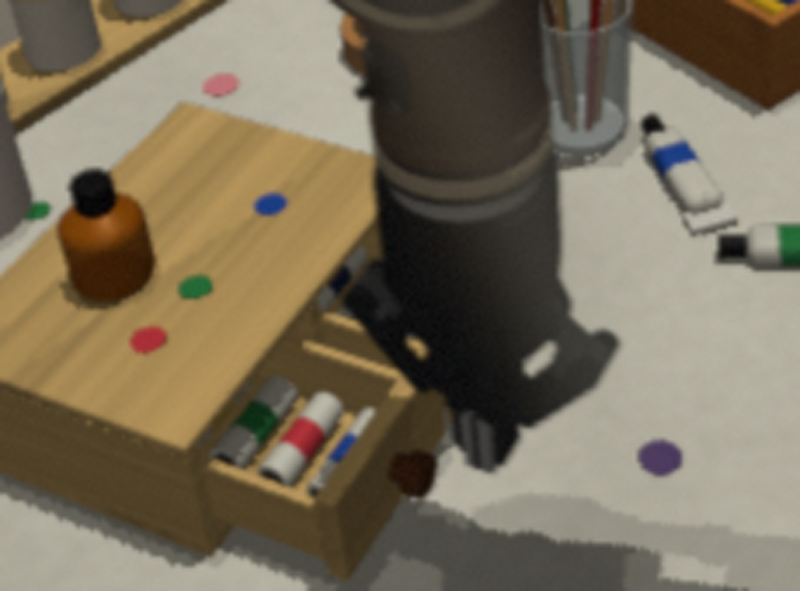

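The view shows the fingers behind the left knob at crop (412,470), with the knuckle at (370,290) hanging close over the drawer. I'll back off, rise, and turn the wrist by 90° so the knuckles lie parallel to the chest front.

```bash

python3 -m pendant '[[[0,-0.02,-0.03],[0,0,0],0],[[0,0,0],[0,0,0.145],0],[[0,0,0],[0,0,0.145],0],[[0,0,0],[0,0,0.145],0],[[0,0,0],[0,0,0.145],0]]'
python3 -m pendant '[[[0,0,0],[0,0,0.145],0],[[0,0,0],[0,0,0.145],0],[[0,0,0],[0,0,0.145],0],[[0,0,0],[0,0,0.145],0],[[0,0,0],[0,0,0.145],0]]'
python3 -m pendant '[[[0,0,0],[0,0,0.145],0],[[0,0,0],[0,0,0.12],0],[[0,0,0.033],[0,0,0],0],[[0.02,-0.002,0],[0,0,0],0],[[0,0,0],[0,0,0],0]]'
python3 -c "from h import *;print(read_state()['q'])"
```

```text
t: 2.65
ee_pos: [395.5, 286.3, 70.3]
ee_rot: [0.829, 0.56, 0.005, 0.0]
force: [-0.1, -0.7, -0.6]
width: 0.2
grip_force: 0.0
t: 3.15
ee_pos: [395.4, 286.3, 70.1]
ee_rot: [0.973, 0.229, 0.004, -0.001]
force: [0.4, -0.4, -0.3]
width: -0.1
grip_force: 0.0
t: 3.65
ee_pos: [416.3, 292.9, 36.4]
ee_rot: [0.995, 0.101, 0.005, -0.002]
force: [-0.0, -0.7, 0.6]
width: 0.0
grip_force: 0.0
[ 5.27614515e-01  3.05815993e-01  2.01988595e+00 -1.86379475e-04
  8.05463428e-01  1.89534096e+00]
```

```bash

python3 -m pendant '[[[0.008,0,0],[0,0,0],0],[[0.008,0,0],[0,0,0],0],[[0.008,0,0],[0,0,0],0],[[0.008,0,0],[0,0,0],0],[[0.008,0,0],[0,0,0],0]]'
python3 -m pendant '[[[0.008,0,0],[0,0,0],0],[[0.008,0,0],[0,0,0],0],[[0.006,0,0],[0,0,0],0],[[0.005,0,0],[0,0,0],0],[[0.005,0,0],[0,0,0],0]]'
python3 -c "from h import *;print(read_state()['force'],read_state()['ee_pos'])
f=grab_frame('side')
cv2.imwrite('pics/s2.png',cv2.resize(f['pixels'][235:405,150:380],(800,591),interpolation=cv2.INTER_CUBIC))"
```

```text
t: 4.15
ee_pos: [450.3, 298.2, 32.7]
ee_rot: [0.995, 0.102, 0.0, -0.0]
force: [-0.5, -0.6, 0.1]
width: 0.0
grip_force: 0.0
t: 4.65
ee_pos: [480.9, 304.4, 32.2]
ee_rot: [0.995, 0.102, -0.0, 0.0]
force: [-1.9, 0.0, 0.6]
width: -0.5
grip_force: 0.9
[-1.91904278  0.02624019  0.61897024] [480.87073653 304.38555831  32.16484774]
```

View pics/s2.png

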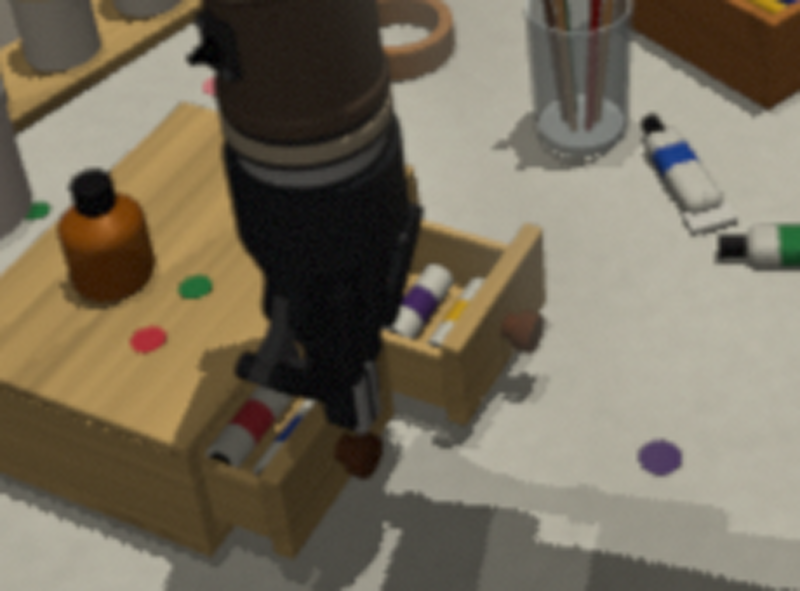

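The left drawer is sliding in under about 2 N of contact, with the knob at crop (358,455). About 15 mm is left.

```bash

python3 -m pendant '[[[0.004,0,0],[0,0,0],0],[[0.003,0,0],[0,0,0],0],[[0.002,0,0],[0,0,0],0],[[0.002,0,0],[0,0,0],0],[[0,0,0],[0,0,0],0]]'
python3 -m pendant '[[[0.002,0,0],[0,0,0],0],[[0.001,0,0],[0,0,0],0],[[0.001,0,0],[0,0,0],0],[[0,0,0],[0,0,0],0],[[0,0,0],[0,0,0],0]]'
```

```text
t: 5.2
ee_pos: [492.0, 306.8, 32.5]
ee_rot: [0.995, 0.102, 0.0, -0.0]
force: [-0.3, 0.4, -0.1]
width: 0.4
grip_force: 0.4
t: 5.7
ee_pos: [495.8, 307.6, 32.5]
ee_rot: [0.995, 0.102, 0.0, -0.0]
force: [-0.8, 0.5, -0.2]
width: 0.2
grip_force: 0.5
```

```bash

for i in 1 2; do python3 -m pendant '[[[0.001,0,0],[0,0,0],0],[[0.001,0,0],[0,0,0],0],[[0.001,0,0],[0,0,0],0],[[0,0,0],[0,0,0],0],[[0,0,0],[0,0,0],0]]'; done
```

```text
t: 6.2
ee_pos: [498.8, 308.2, 32.5]
ee_rot: [0.995, 0.102, 0.0, -0.0]
force: [-0.7, -0.5, -0.1]
width: -0.3
grip_force: 0.5
t: 6.7
ee_pos: [501.7, 308.9, 32.5]
ee_rot: [0.995, 0.102, 0.0, -0.0]
force: [-0.3, -0.4, -1.8]
width: 0.2
grip_force: 0.4
```

```bash

python3 -m pendant '[[[0.001,0,0],[0,0,0],0],[[0.001,0,0],[0,0,0],0],[[0.001,0,0],[0,0,0],0],[[0,0,0],[0,0,0],0],[[0,0,0],[0,0,0],0]]'
python3 -c "from h import *
f=grab_frame('side')
cv2.imwrite('pics/s3.png',cv2.resize(f['pixels'][235:405,150:380],(800,591),interpolation=cv2.INTER_CUBIC))"
```

```text
t: 7.2
ee_pos: [504.7, 309.5, 32.5]
ee_rot: [0.995, 0.102, 0.0, -0.0]
force: [-1.1, -1.0, 0.2]
width: -0.2
grip_force: 0.4
```

View pics/s3.png

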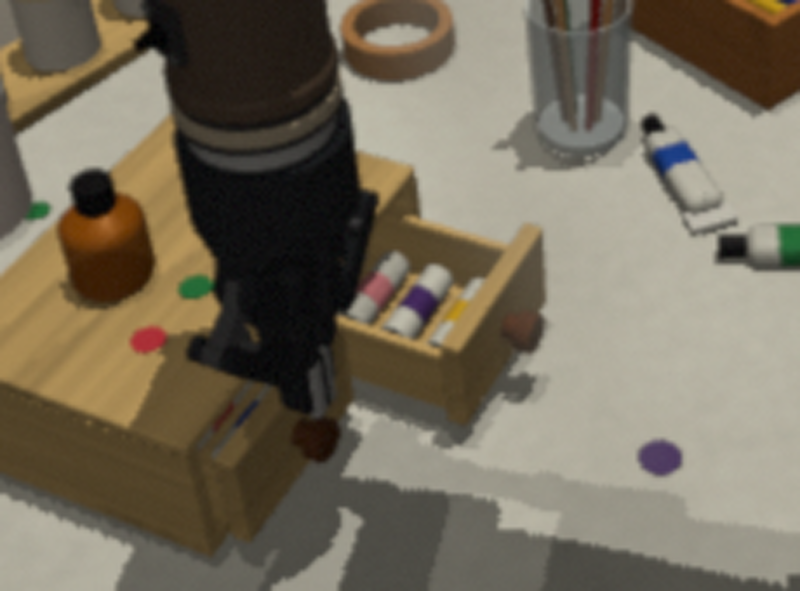

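```bash
python3 - <<'E'
from h import *
f=grab_frame('side');W=cloud(f)
s=read_state()['ee_pos']
def pr(p):
    u=cv2.projectPoints(np.array([p],float),np.array(f['rvec'],float),np.array(f['tvec'],float),f['K'],None)[0].ravel(); return (u-[150,235])*[800/230,591/170]
print("tcp",pr(s)); 
ex=np.array([.979,.202,0]);ey=np.array([-.202,.979,0]);O=np.array([505.5,255.7,0])
for lx in(-20,0,12,30,40): print(lx,"knobc",pr(O+ex*lx+ey*52.5+[0,0,40]),"frontcorner top",pr(O+ex*lx+ey*103+[0,0,69]))
for c in[(318,440),(300,440),(525,330),(320,385),(315,405),(240,465),(225,455)]:
    u=int(c[0]*230/800+150);v=int(c[1]*170/591+235);d=W[v,u]-O;print(c,d@ex,d@ey,d[2])
E
```

```text
tcp [317.49701926 448.51917834]
-20 knobc [368.48144068 456.79040992] frontcorner top [306.04772639 495.65002305]
0 knobc [333.41873747 444.19949911] frontcorner top [268.96257067 481.74631428]
12 knobc [312.67930295 436.75203082] frontcorner top [247.05029697 473.53111696]
30 knobc [281.98026389 425.72809862] frontcorner top [214.64711169 461.38274   ]
40 knobc [265.13417174 419.67871782] frontcorner top [196.88203889 454.72238241]
(318, 440) 4.185057915881843 59.241013909279154 49.94186195232148
(300, 440) 15.536192272686948 58.44860889921851 43.88441690557527
(525, 330) -55.49536143065324 -47.55817944594978 49.33005414452871
(320, 385) -1.0839331798591043 56.13317092389968 88.38759118884448
(315, 405) 2.3204899834410226 59.620330700113854 76.00783092477756
(240, 465) 20.978950938807277 96.34367508565917 65.24921562591184
(225, 455) 30.996515661778435 95.51542332782746 67.01981536354393
```

```bash
python3 - <<'E'
from h import *
f=grab_frame('side')
def pr(p): return (cv2.projectPoints(np.array([p],float),np.array(f['rvec'],float),np.array(f['tvec'],float),f['K'],None)[0].ravel()-[150,235])*[800/230,591/170]
for p in([411.9,288.7,37.4],[411.9,288.7,55],[480.9,304.4,32.2],[480.9,304.4,55]): print(p,pr(p))
f=grab_frame("wrist"); cv2.imwrite("pics/w1.png",f["pixels"])
E
```

```text
[411.9, 288.7, 37.4] [488.45869894 500.90978958]
[411.9, 288.7, 55] [486.4135228  476.69733963]
[480.9, 304.4, 32.2] [359.76757378 463.92796972]
[480.9, 304.4, 55] [354.99919862 432.89215656]
```

View pics/w1.png

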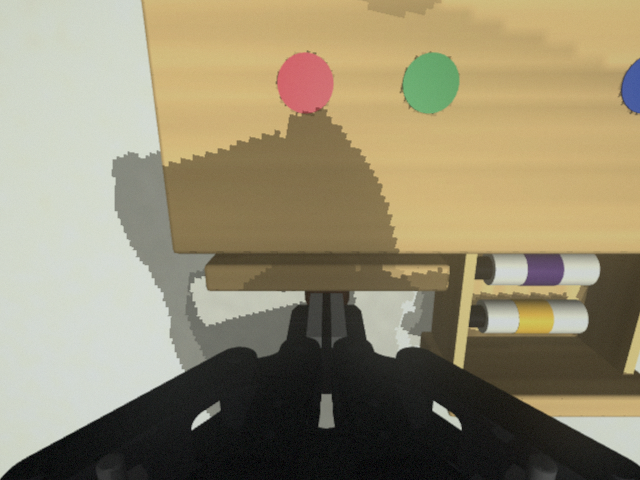

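```bash
python3 - <<'E'
from h import *
f=grab_frame('side');W=cloud(f)
ex=np.array([.979,.202,0]);ey=np.array([-.202,.979,0]);O=np.array([505.5,255.7,0])
for v in range(340,374,2):
    o=[]
    for u in(236,239,241,243,245):
        d=W[v,u]-O;o.append("%4.0f %3.0f %3.0f %s"%(d@ex,d@ey,d[2],f['pixels'][v,u]))
    print(v,o)
# panel top: points z 64..73 on left drawer front
P=(W[350:400,195:245].reshape(-1,3)-O);L=np.c_[P@ex,P@ey,P[:,2]]
m=(abs(L[:,2]-69)<4)&(L[:,1]>62)&(L[:,1]<104)&(L[:,0]<39);print(np.percentile(L[m][:,0],[2,10,50,90]),m.sum())
m=(L[:,2]>20)&(L[:,2]<60)&(L[:,1]>72)&(L[:,1]<98);print("panel face",np.percentile(L[m][:,0],[5,25,50,75]),m.sum())
P=(W[260:400,270:320].reshape(-1,3)-O);L=np.c_[P@ex,P@ey,P[:,2]]
m=(L[:,2]>20)&(L[:,2]<60)&(L[:,1]>-32)&(L[:,1]<-8)&(L[:,0]<10);print("right panel face",np.percentile(L[m][:,0],[5,25,50,75]),m.sum())
E
```

```text
340 ['   1  66 109 [15 14 14]', '  -1  61 105 [21 21 23]', '  -0  56  99 [48 50 51]', '  -0  50  94 [32 33 35]', '   3  41  84 [38 42 44]']
342 ['   3  65 102 [13 13 15]', '   1  60  98 [55 57 58]', '  -1  58  97 [52 55 56]', '  -1  52  91 [27 29 30]', '  -1  47  87 [38 40 41]']
344 ['   3  66  99 [11 12 13]', '   2  60  93 [53 55 57]', '  -0  57  92 [52 56 56]', '  -1  53  88 [25 27 27]', '   0  46  81 [48 50 52]']
346 ['   4  66  94 [13 13 10]', '   3  59  87 [53 54 56]', '   0  57  87 [56 59 60]', '  -0  53  82 [34 35 36]', '  -0  48  77 [46 48 50]']
348 ['   5  66  88 [14 13 13]', '   4  59  82 [38 39 40]', '  -0  59  84 [58 61 63]', '  -1  54  79 [37 39 40]', '   0  48  73 [43 47 48]']
350 ['   4  67  86 [12 14 13]', '   4  60  78 [22 23 23]', '   0  59  79 [59 62 64]', '  -2  57  77 [41 43 45]', '  22  21  30 [32 42 48]']
352 ['   5  66  79 [12 14 13]', '   4  61  74 [23 22 23]', '   1  59  73 [60 62 64]', '   1  54  68 [48 53 56]', '  22  22  26 [27 48 58]']
354 ['  21  48  48 [24 41 52]', '   5  60  68 [42 49 53]', '   3  57  66 [61 63 65]', '  21  30  30 [33 43 52]', '  22  
[... 773 characters left out ...]
39]', '   4  62  40 [10 18 36]', '   3  58  36 [13 19 32]', '  20  31  -1 [54 59 63]']
368 ['  21  55  20 [31 51 64]', '  27  40  -1 [60 69 73]', '  24  39   0 [53 59 63]', '  20  38   1 [61 67 70]', '  16  37   1 [70 78 79]']
370 ['  21  56  15 [42 58 67]', '  24  45   1 [69 76 78]', '  21  43  -0 [71 77 78]', '  17  42   2 [70 78 79]', '  15  40   0 [71 78 79]']
372 ['  26  51   1 [62 71 74]', '  21  49   2 [70 76 78]', '  18  48   2 [69 76 78]', '  16  45  -0 [68 76 77]', '  12  44   1 [70 78 78]']
[20.47767849 21.38246278 25.43204683 31.35103237] 173
panel face [20.60520372 21.32844489 21.87170923 38.59686374] 235
right panel face [-42.00070401 -41.3359434  -26.89690573 -18.60380357] 217
```

The depth readings show the true fingertip at z ≈ 64, about 31 mm higher than the reported TCP. It is above the knob and pressing the panel's upper rim (panel at local 21, so 9 mm still open). I'll lower 9 mm to get more overlap and finish on the panel.

```bash

python3 -m pendant '[[[-0.003,0,0],[0,0,0],0],[[0,0,0.005],[0,0,0],0],[[0,0,0.004],[0,0,0],0],[[0.003,0,0],[0,0,0],0],[[0.002,0,0],[0,0,0],0]]'
python3 -m pendant '[[[0.002,0,0],[0,0,0],0],[[0.002,0,0],[0,0,0],0],[[0.001,0,0],[0,0,0],0],[[0.001,0,0],[0,0,0],0],[[0,0,0],[0,0,0],0]]'
python3 -m pendant '[[[0.001,0,0],[0,0,0],0],[[0.001,0,0],[0,0,0],0],[[0.001,0,0],[0,0,0],0],[[0,0,0],[0,0,0],0],[[0,0,0],[0,0,0],0]]'
```

```text
t: 7.95
ee_pos: [505.8, 309.5, 22.9]
ee_rot: [0.995, 0.102, -0.001, 0.0]
force: [-1.3, 0.2, -0.9]
width: 0.3
grip_force: 0.8
t: 8.45
ee_pos: [512.4, 311.0, 23.5]
ee_rot: [0.995, 0.102, 0.0, 0.0]
force: [-0.8, -0.8, -0.4]
width: 0.0
grip_force: 0.6
t: 8.95
ee_pos: [512.2, 310.9, 23.5]
ee_rot: [0.995, 0.102, -0.003, 0.001]
force: [-8.1, -1.9, 5.0]
width: -0.3
grip_force: 4.0
```

The left drawer is against its stop (8 N, motion halted). Now the right drawer, the same way.

```bash

python3 -m pendant '[[[-0.005,0,0],[0,0,0],0],[[-0.035,0,0],[0,0,0],0],[[-0.035,0,0],[0,0,0],0],[[-0.035,0,0],[0,0,0],0],[[0,0.035,0],[0,0,0],0]]'
python3 -m pendant '[[[0,0.035,0],[0,0,0],0],[[0,0.035,0],[0,0,0],0],[[0,0,0],[0,0,0],0],[[0.02,0,0],[0,0,0],0],[[0.01,0,0],[0,0,0],0]]'
python3 -m pendant '[[[0.008,0,0],[0,0,0],0],[[0.008,0,0],[0,0,0],0],[[0.008,0,0],[0,0,0],0],[[0.008,0,0],[0,0,0],0],[[0.008,0,0],[0,0,0],0]]'
```

```text
t: 9.45
ee_pos: [410.6, 256.4, 23.2]
ee_rot: [0.995, 0.105, -0.001, -0.0]
force: [0.5, -0.2, 0.7]
width: -0.3
grip_force: 0.0
t: 9.95
ee_pos: [461.2, 193.6, 24.5]
ee_rot: [0.995, 0.101, 0.003, -0.001]
force: [-0.2, 0.9, 1.5]
width: -0.0
grip_force: 0.0
t: 10.45
ee_pos: [497.2, 201.2, 23.2]
ee_rot: [0.995, 0.102, -0.0, -0.0]
force: [-2.0, 0.7, 0.1]
width: -0.3
grip_force: 0.9
```

```bash

python3 -m pendant '[[[0.006,0,0],[0,0,0],0],[[0.006,0,0],[0,0,0],0],[[0.006,0,0],[0,0,0],0],[[0.005,0,0],[0,0,0],0],[[0.004,0,0],[0,0,0],0]]'
python3 -m pendant '[[[0.003,0,0],[0,0,0],0],[[0.002,0,0],[0,0,0],0],[[0.002,0,0],[0,0,0],0],[[0.001,0,0],[0,0,0],0],[[0.001,0,0],[0,0,0],0]]'
python3 -m pendant '[[[0.001,0,0],[0,0,0],0],[[0.001,0,0],[0,0,0],0],[[0.001,0,0],[0,0,0],0],[[0,0,0],[0,0,0],0],[[0,0,0],[0,0,0],0]]'
```

```text
t: 10.95
ee_pos: [524.0, 206.1, 23.3]
ee_rot: [0.995, 0.102, -0.0, 0.0]
force: [-1.6, 0.6, -0.5]
width: 0.0
grip_force: 0.8
t: 11.45
ee_pos: [532.5, 207.8, 23.5]
ee_rot: [0.995, 0.102, -0.0, 0.0]
force: [-1.9, -0.7, 0.0]
width: 0.2
grip_force: 0.8
t: 11.95
ee_pos: [533.5, 208.1, 23.4]
ee_rot: [0.995, 0.102, -0.002, 0.0]
force: [-5.9, -0.8, 3.3]
width: -0.2
grip_force: 3.0
```

Both drawers stopped at the same depth. Next I'll back off, rise, turn to the box's yaw (≈ -0.214) and take a depth check of the drawers.

```bash

python3 -m pendant '[[[-0.01,0,0],[0,0,0],0],[[-0.02,0,0],[0,0,0],0],[[0,0,-0.05],[0,0,0],0],[[0,0,-0.05],[0,0,0],0],[[0,0,-0.05],[0,0,0],0]]'
python3 -m pendant '[[[0,0,-0.05],[0,0,0],0],[[0,0,-0.03],[0,0,0.14],0],[[0,0,0],[0,0,0.14],0],[[0,0,0],[0,0,0.138],0],[[0,0,0],[0,0,0],0]]'
python3 -m pendant '[[[0.0225,0.0408,0],[0,0,0],0],[[0.0225,0.0408,0],[0,0,0],0],[[0.0225,0.0408,0],[0,0,0],0],[[0.0225,0.0408,0],[0,0,0],0],[[0.0225,0.0408,0],[0,0,0],0]]'
python3 -m pendant '[[[0.0225,0.0408,0],[0,0,0],0],[[0.0225,0.0408,0],[0,0,0],0],[[0.0225,0.0408,0],[0,0,0],0],[[0.0225,0.0408,0],[0,0,0],0],[[0.0225,0.0408,0],[0,0,0],0]]'
python3 - <<'E'
from h import *
f=grab_frame('side');W=cloud(f)
cv2.imwrite("pics/s5.png",f["pixels"])
ex=np.array([.979,.202,0]);ey=np.array([-.202,.979,0]);O=np.array([505.5,255.7,0])
P=(W[255:405,190:330].reshape(-1,3)-O);L=np.c_[P@ex,P@ey,P[:,2]]
for a,b in((72,98),(-32,-8)):
    m=(L[:,2]>20)&(L[:,2]<60)&(L[:,1]>a)&(L[:,1]<b)&(L[:,0]<60);print("panel",np.percentile(L[m][:,0],[5,25,50,75]),m.sum())
print(read_state())
E
```

```text
t: 12.45
ee_pos: [506.3, 202.6, 175.2]
ee_rot: [0.995, 0.102, 0.001, -0.0]
force: [1.5, 0.1, 0.6]
width: 0.1
grip_force: 0.0
t: 12.95
ee_pos: [506.9, 202.7, 254.5]
ee_rot: [0.994, -0.107, 0.002, -0.001]
force: [-0.3, 0.4, -0.6]
width: 0.1
grip_force: 0.0
t: 13.45
ee_pos: [573.3, -22.5, 253.4]
ee_rot: [0.994, -0.105, 0.001, -0.0]
force: [0.7, 1.3, 0.3]
width: 0.1
grip_force: 0.0
t: 13.95
ee_pos: [639.8, -246.1, 253.1]
ee_rot: [0.994, -0.105, 0.001, 0.0]
force: [0.1, 0.2, 0.7]
width: 0.1
grip_force: 0.0
panel [28.41396206 29.06481271 29.61355648 30.02185498] 178
panel [28.50882951 29.13105463 29.52307605 29.98718792] 113
{'t': 14.0, 'q': array([-0.43805895,  0.38863381,  1.41631039, -0.00624965,  1.33017001,
        1.34973805]), 'joint_velocities': array([ 0.04151459, -0.05638854,  0.08825594,  0.02357529,  0.0400786 ,
        0.10093239]), 'effort': array([  9.04746562, -52.26557493, -25.45519888,   1.65444262,
         1.63859054,  -0.15326845]), 'ee_pos': array([ 641.01913259, -254.57151935,  252.52807641]), 'ee_rot': array([ 0.99418912, -0.10755596,  0.00208197,  0.00392203]), 'force': array([ 1.62813244, -4.94115069,  0.02756797]), 'ft_torque': array([-0.19401609, -0.05964398,  0.04903777]), 'grip_force': 0.0, 'width': 0.028269670594655148}
```

View pics/s5.png

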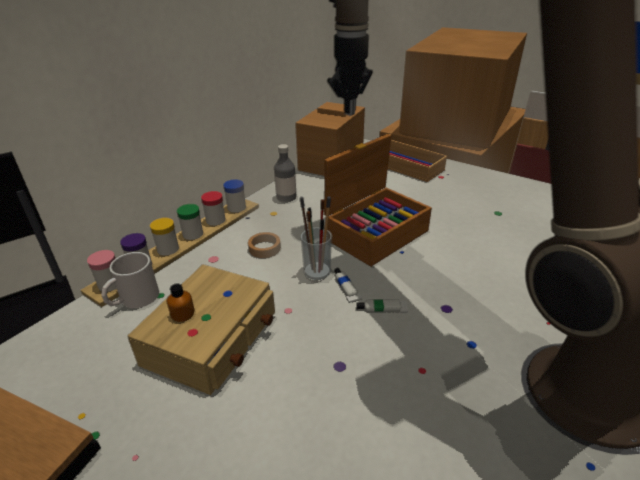

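Both panels read 29.5 mm (shut face is at 30), so the drawers are home. The side view shows the gripper at (350,80) behind the lid. Now I'll go down behind the lid and start the arc.

```bash

python3 -m pendant '[[[0,0,0.04],[0,0,0],0],[[0,0,0.04],[0,0,0],0],[[0,0,0],[0,0,0],0],[[-0.01,0,0],[0,0,0],0],[[-0.01,0,0],[0,0,0],0]]'
python3 - <<'E'
from h import *
f=grab_frame('side');W=cloud(f)
s=read_state();print(s["ee_pos"],s["force"])
O=np.array([562,-220,0]);ex=np.array([.977,-.213,0]);ey=np.array([.213,.977,0])
d=s["ee_pos"]-O;print("local",d@ex,d@ey)
P=W[60:260,300:420].reshape(-1,3)-O;L=np.c_[P@ex,P@ey,P[:,2]]
m=(L[:,0]>-60)&(L[:,0]<120)&(abs(L[:,1])<100)&(L[:,2]>100);L=L[m]
print("lid top edge",L[(L[:,0]<60)][:,2].max(),L[L[:,2]>214][:,:].round()[:12])
for z in(120,150,180,205): 
    q=L[abs(L[:,2]-z)<4];print(z,np.percentile(q[:,0],[5,50,95]))
E
```

```text
t: 14.5
ee_pos: [620.7, -240.0, 176.0]
ee_rot: [0.994, -0.106, 0.002, 0.001]
force: [-0.2, 0.3, 0.1]
width: 0.1
grip_force: 0.0
[ 619.00929983 -239.61119864  176.40813344] [-0.78537099  0.02697993  0.27366597]
local 59.875271240861835 -7.017160207665877
lid top edge 419.6252782756497 [[ 80.  23. 414.]
 [ 75.  25. 415.]
 [ 69.  28. 416.]
 [ 65.  29. 417.]
 [ 62.  29. 418.]
 [ 59.  29. 418.]
 [ 57.  28. 418.]
 [ 52.  29. 419.]
 [ 52.  27. 419.]
 [ 51.  25. 418.]
 [ 50.  22. 418.]
 [ 45.  25. 419.]]
120 [36.25398354 38.59785921 40.57627502]
150 [35.2854964  37.4491083  39.33629208]
180 [34.25223812 36.1938516  38.44241266]
205 [33.48599208 35.21838786 37.03555998]
```

```bash

python3 -m pendant '[[[-0.007,0,0],[0,0,0],0],[[-0.01,0,0.001],[0,0,0],0],[[-0.011,0,0.001],[0,0,0],0],[[-0.011,0,0.002],[0,0,0],0],[[-0.011,0,0.003],[0,0,0],0]]'
python3 - <<'E'
from h import *
f=grab_frame('side');W=cloud(f)
s=read_state();print(s["ee_pos"],s["force"])
O=np.array([562,-220,0]);ex=np.array([.977,-.213,0]);ey=np.array([.213,.977,0])
d=s["ee_pos"]-O;print("local",d@ex,d@ey)
P=W[60:260,300:420].reshape(-1,3)-O;L=np.c_[P@ex,P@ey,P[:,2]]
L=L[(L[:,0]>-100)&(L[:,0]<120)&(abs(L[:,1])<100)&(L[:,2]>85)]
for z in(100,120,150,180,195): 
    q=L[abs(L[:,2]-z)<4];print(z,np.percentile(q[:,0],[5,50,95]))
E
```

```text
t: 15.05
ee_pos: [570.1, -229.1, 166.9]
ee_rot: [0.994, -0.107, 0.0, 0.0]
force: [2.5, 0.1, 1.9]
width: -0.2
grip_force: 1.1
[ 567.44423527 -228.28727589  165.62871822] [-1.6424308   0.52063058  0.63597411]
local 7.084207622396073 -6.9370464283610795
100 [26.77466138 29.05123374 31.01850311]
120 [18.47747103 20.75102598 22.58046552]
150 [ 6.98646663  8.728685   10.92460123]
180 [-5.23198653 -3.54970324 -1.84328888]
195 [-11.59674547  -9.72761677  -7.43706449]
```

The lid is following, now at about 68°, with about 2 N. Continuing the arc.

```bash

python3 -m pendant '[[[-0.013,0,0.004],[0,0,0],0],[[-0.01,0,0.006],[0,0,0],0],[[-0.01,0,0.006],[0,0,0],0],[[-0.009,0,0.007],[0,0,0],0],[[-0.009,0,0.008],[0,0,0],0]]'
python3 -m pendant '[[[-0.008,0,0.009],[0,0,0],0],[[-0.007,0,0.009],[0,0,0],0],[[-0.006,0,0.01],[0,0,0],0],[[-0.006,0,0.01],[0,0,0],0],[[-0.004,0,0.008],[0,0,0],0]]'
python3 - <<'E'
from h import *
f=grab_frame('side');W=cloud(f)
s=read_state();print(s["ee_pos"],s["force"])
O=np.array([562,-220,0]);ex=np.array([.977,-.213,0]);ey=np.array([.213,.977,0])
d=s["ee_pos"]-O;print("local",d@ex,d@ey)
cv2.imwrite("pics/s6.png",cv2.resize(f["pixels"][60:270,270:480],(600,600),interpolation=cv2.INTER_CUBIC))
P=W[100:270,300:460].reshape(-1,3)-O;L=np.c_[P@ex,P@ey,P[:,2]]
for x in(-90,-60,-30,0,30): 
    q=L[(abs(L[:,0]-x)<4)&(L[:,2]>66)&(L[:,2]<200)&(L[:,1]>60)&(L[:,1]<105)];print(x,len(q),np.percentile(q[:,2],[5,50,95]) if len(q) else 0)
E
```

```text
t: 15.6
ee_pos: [520.0, -218.1, 134.8]
ee_rot: [0.994, -0.107, -0.0, -0.0]
force: [0.0, 0.0, 2.2]
width: -0.1
grip_force: 1.0
t: 16.1
ee_pos: [490.0, -211.4, 88.2]
ee_rot: [0.994, -0.107, -0.0, -0.0]
force: [1.2, 0.1, 0.1]
width: 0.0
grip_force: 0.8
[ 488.59297675 -210.79185586   86.93425547] [-0.21675599  0.32932306  0.27582215]
local -73.67999641671503 -6.639339131056628
-90 30 [ 70.88533716 125.75118388 127.13758495]
-60 28 [ 71.4942737  115.90436712 117.55919832]
-30 22 [ 72.76675031 106.31412838 107.85512458]
0 24 [70.36242522 96.4356895  99.1372889 ]
30 24 [67.57006915 87.24688695 88.68221704]
```

View pics/s6.png

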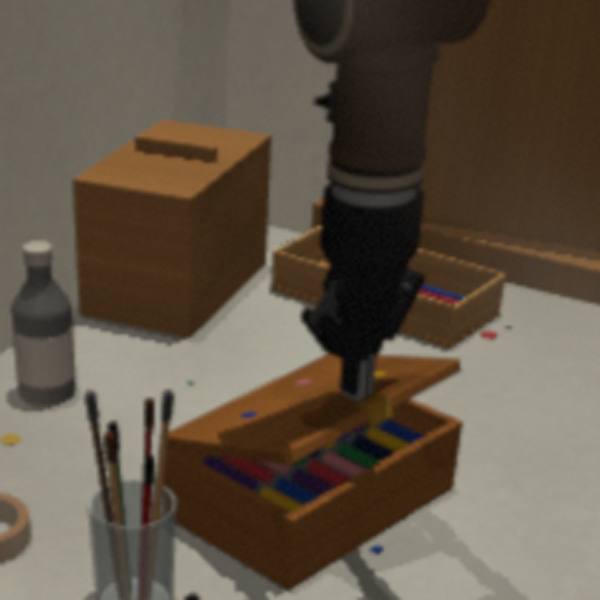

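The lid is at about 18°, with the fingertips pressing on its upper face at crop (360,390). Now easing it down.

```bash

python3 -m pendant '[[[-0.003,0,0.008],[0,0,0],0],[[-0.003,0,0.008],[0,0,0],0],[[-0.002,0,0.007],[0,0,0],0],[[-0.001,0,0.005],[0,0,0],0],[[0,0,0.002],[0,0,0],0]]'
python3 -m pendant '[[[0,0,0.002],[0,0,0],0],[[0,0,0.002],[0,0,0],0],[[0,0,0.001],[0,0,0],0],[[0,0,0.001],[0,0,0],0],[[0,0,0],[0,0,0],0]]'
python3 -m pendant '[[[0,0,0.001],[0,0,0],0],[[0,0,0.001],[0,0,0],0],[[0,0,0],[0,0,0],0],[[0,0,0],[0,0,0],0],[[0,0,0],[0,0,0],0]]'
```

```text
t: 16.65
ee_pos: [481.3, -209.6, 58.7]
ee_rot: [0.994, -0.107, -0.001, -0.0]
force: [-1.1, 1.2, 1.3]
width: -0.2
grip_force: 0.8
t: 17.15
ee_pos: [481.9, -209.7, 53.3]
ee_rot: [0.994, -0.107, 0.0, -0.0]
force: [0.5, -0.1, 0.4]
width: -0.1
grip_force: 0.0
t: 17.65
ee_pos: [482.0, -209.8, 51.4]
ee_rot: [0.994, -0.107, 0.0, 0.0]
force: [0.5, 0.3, -0.1]
width: -0.1
grip_force: 0.1
```

```bash

python3 -m pendant '[[[0,0,0.001],[0,0,0],0],[[0,0,0.001],[0,0,0],0],[[0,0,0],[0,0,0],0],[[0,0,0],[0,0,0],0],[[0,0,0],[0,0,0],0]]'
python3 - <<'E'
from h import *
f=grab_frame('side');W=cloud(f)
O=np.array([562,-220,0]);ex=np.array([.977,-.213,0]);ey=np.array([.213,.977,0])
P=W[100:270,300:460].reshape(-1,3)-O;L=np.c_[P@ex,P@ey,P[:,2]]
for x in(-100,-75,-50,-20,0,30): 
    q=L[(abs(L[:,0]-x)<4)&(L[:,2]>76)&(L[:,2]<100)&(abs(L[:,1])<105)];print(x,len(q),np.percentile(q[:,2],[5,50,95]) if len(q) else 0)
E
```

```text
t: 18.15
ee_pos: [482.0, -209.8, 49.4]
ee_rot: [0.994, -0.107, 0.0, 0.0]
force: [0.0, 0.2, -0.6]
width: -0.3
grip_force: 0.0
-100 157 [81.59538689 83.26409023 85.18899185]
-75 137 [81.69315418 83.60440906 92.462736  ]
-50 115 [81.88323324 83.21313517 84.88274183]
-20 109 [81.7281935  83.51553679 85.10566197]
0 99 [81.2270675  83.25782034 85.11375863]
30 98 [82.17847884 83.51509146 85.25852017]
```

The lid reads flat (slope about 0). I'll press until there is a clear contact force, to be sure.

```bash

python3 -m pendant '[[[0,0,0.001],[0,0,0],0],[[0,0,0.001],[0,0,0],0],[[0,0,0.001],[0,0,0],0],[[0,0,0],[0,0,0],0],[[0,0,0],[0,0,0],0]]'
python3 -m pendant '[[[0,0,0.001],[0,0,0],0],[[0,0,0.001],[0,0,0],0],[[0,0,0],[0,0,0],0],[[0,0,0],[0,0,0],0],[[0,0,0],[0,0,0],0]]'
```

```text
t: 18.7
ee_pos: [482.0, -209.8, 49.0]
ee_rot: [0.994, -0.107, -0.0, -0.0]
force: [-5.6, 3.0, 15.8]
width: 0.1
grip_force: 8.2
t: 19.2
ee_pos: [482.1, -209.8, 48.9]
ee_rot: [0.994, -0.107, -0.001, -0.0]
force: [-9.3, 4.4, 27.5]
width: 0.6
grip_force: 13.9
```

Firm stop with the lid flat. I'll retreat upward and do a last check.

```bash

python3 -m pendant '[[[0,0,-0.005],[0,0,0],0],[[0,0,-0.01],[0,0,0],0],[[0,0,-0.04],[0,0,0],0],[[0,0,-0.05],[0,0,0],0],[[0,0,-0.05],[0,0,0],0]]'
python3 -m pendant '[[[0,0,-0.03],[0,0,0],0],[[0,0,0],[0,0,0],0],[[0,0,0],[0,0,0],0],[[0,0,0],[0,0,0],0],[[0,0,0],[0,0,0],0]]'
python3 - <<'E'
from h import *
f=grab_frame('side');W=cloud(f);cv2.imwrite("pics/end.png",f["pixels"])
O=np.array([562,-220,0]);ex=np.array([.977,-.213,0]);ey=np.array([.213,.977,0])
P=W[100:270,300:460].reshape(-1,3)-O;L=np.c_[P@ex,P@ey,P[:,2]]
for x in(-105,-75,-50,-20,0,30): 
    q=L[(abs(L[:,0]-x)<4)&(L[:,2]>76)&(L[:,2]<100)&(abs(L[:,1])<105)];print(x,len(q),np.median(q[:,2]))
ex=np.array([.979,.202,0]);ey=np.array([-.202,.979,0]);O=np.array([505.5,255.7,0])
P=(W[255:405,190:330].reshape(-1,3)-O);L=np.c_[P@ex,P@ey,P[:,2]]
for a,b in((72,98),(-32,-8)):
    m=(L[:,2]>20)&(L[:,2]<60)&(L[:,1]>a)&(L[:,1]<b)&(L[:,0]<60);print("panel",np.median(L[m][:,0]))
print(read_state()["force"])
E
```

```text
t: 19.7
ee_pos: [481.1, -209.3, 200.4]
ee_rot: [0.994, -0.107, -0.001, -0.0]
force: [1.8, -1.3, 0.2]
width: 0.1
grip_force: 0.0
t: 20.2
ee_pos: [480.5, -209.0, 227.2]
ee_rot: [0.994, -0.107, -0.002, -0.001]
force: [-0.3, -0.1, -0.4]
width: 0.1
grip_force: 0.0
-105 198 83.22300427981476
-75 152 83.31341097276717
-50 145 83.40637095569413
-20 147 83.43445006156027
0 136 83.41569770530839
30 122 83.59262515970511
panel 29.529225243953167
panel 29.512537609490675
[-0.76412338  0.35607533  0.16554948]
```

View pics/end.png

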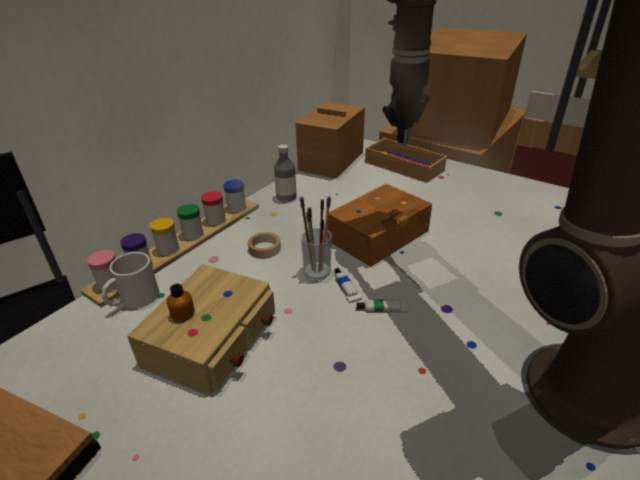

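The final view shows the box shut at (380,220) and both drawers home with their knobs at (237,359) and (268,319). The jar, tubes, tape and bottle are where they were.

```bash
python3 -c "from cell import sign_off;print(sign_off())"
```

```text
the job is handed in; nothing more can be done
None
```

The job is handed in (no verdict came back): both drawers are home and the lid is flat shut by the depth camera, the bystanders look unmoved, and the arm is clear at about 20 s of the 67 s allowed.

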